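# Lock a plug-in module into the test dock

## Task

Take the plug-in module that has a groove down one side out of the rack, stand it upright in the slot of the test dock behind the bolt, and slide it gently along the slot, past the bolt, until it rests on the end stop. Hold it pressed on the stop, against the sprung ejector, while the slow sprung bolt creeps all the way into the groove, then let go so that the bolt alone keeps the module locked in the dock. Leave the plain blank in the rack and do not shove the other things on the bench about.

Things in the scene. Friction and masses are not known exactly. Their poses are not given: they have to be found in the camera images.
- module: The plug-in module: grey upright slab, 80 (x) x 16 (y) x 70 mm tall, 0.13 to 0.25 kg. Origin at the centre of its underside, z up. Its +x end leads and must meet the end stop; its -y face has a groove. It starts standing in one of the two rack slots, its x axis along the rack's x axis within about 0.05 rad.
- module_groove (a point): Middle of the groove's mouth at the module's top edge. The groove runs the full height of the -y face, 24 mm long (module x +2 to +26 mm) and 9 mm deep, and shows from above as a notch in the outline. The leading 14 mm of the module (x +26 to +40) has full thickness.
- module_grip (a point): A good grip point on the module: 20 mm behind its middle (x = -20 mm), clear of the groove, 52 mm above its underside, in the middle of its 16 mm thickness; pinch it across the thickness (module y) from above.
- blank: A plain filler module of the same size and grey (80 x 16 x 70 mm) without any groove, standing in the other rack slot. Leave it there. Origin at the centre of its underside.
- rack: Black plastic rack, fixed to the bench, 110 (x) x 130 (y) mm, floor 6 mm thick. Origin at the centre of its underside. Two slots along x at y = -32 and +32 mm, 20 mm wide, walls up to 28 mm above the bench, end lips to 14 mm; modules stand on its floor and lift straight out. Which slot holds which module varies.
- dock: Aluminium test dock, fixed to the bench. Origin on its underside, on the slot's centre line; x runs along the slot towards the end stop, z up. Base plate x -88 to +82, y -43 to +27 mm. Module home: its origin at dock x = +10 mm, y 0 to +1.3 mm, z = 8 mm, its +x along the dock's +x, so that the groove faces the bolt on the -y side.
- slot_entry (a point): Open rear end of the slot (dock x = -80 mm) on the floor's centre line, axes as the dock's. The slot is 18.5 mm wide, floor 8 mm above the bench. Walls straight to 24 mm above the bench, then flared outwards as a lead-in to about 33 mm. The -y wall has a gap for the bolt at dock x +6 to +37 mm, with the bolt's housing, 28 mm high, outside it.
- dock_load (a point): Point on the slot floor, centre line, at dock x = -45 mm: a module lowered with its origin here stands wholly behind the bolt (leading end 16 mm or so short of the bolt's ramp) and has 55 mm to slide to the stop.
- dock_stop (a point): Point on the slot floor at the face of the end stop, dock x = +50 mm, on the slot's centre line.
- endstop: The dark steel end stop: block 28 (x) x 36 (y) mm, top 60 mm above the bench, rigidly fixed to the dock; its flat face looks back along the slot. Origin on the slot floor at the face (same point as dock_stop); axes as the dock's.
- ejector (a joint): Travel in m of the sprung ejector pin: 0 = fully out, 0.012 = flush with the stop's face, as when the module is home. It pushes the module back out of the dock with 5 N at first and 9 N when flush.
- ejector_tip (a point): Tip of the brass ejector pin, 10 mm thick, which sticks 12 mm out of the end stop's face towards the module, 30 mm above the bench.
- bolt (a joint): Position in m of the sprung bolt: 0 = fully out (locked when in the groove), growing as it is pushed back (-y), at most 0.012. A passing module holds it back at about 0.0075. A spring of 1.5 to 2 N drives it out and an oil damper (900 N per m/s) slows it, so it takes 3 to 5 s to creep into the groove.
- bolt_tip (a point): Front edge of the steel bolt, which crosses the slot from the -y side, 12.5 to 23.5 mm above the bench. Fully out it lies at dock x = +34.5 mm, 0.75 mm past the centre line. This +x side is square and locks the module; the -x side is a 1 in 2 ramp, from dock x +5 to +30 mm (met at about +11), by which the oncoming module pushes the bolt aside: about 8 to 14 N of push at 6 mm/s, more if faster.
- bolt_knob (a point): Middle of the end face of the black round knob (18 mm across) at the bolt's tail, outside the dock, 18 mm above the bench. It moves with the bolt: about 62 mm from the slot's centre line when fully out, 70 mm when held back. The bolt enters the groove only with the module within 1.5 mm of the stop; let go too early, the ejector pushes the module back and the bolt stays blocked.
- spool: Solder spool, 52 mm across, 46 mm high, standing on the bench. Bystander.
- swab_cup: Paper cup with cotton swabs, about 68 mm across, 135 mm high with swabs. Bystander.
- bin: Red open parts bin, 100 x 140 x 45 mm. Bystander.
- driver: Screwdriver, 170 mm long, lying on the bench. Bystander.
Mind the look-alikes: they are no part of the job. Leave any blue or purple look-alike of the dock alone.

How it is judged:
By the outcome, as a careful person would: the job done as asked, in the order asked, and still so for the second after the job is handed in, with the robot touching nothing.
It also fails if it takes over 72 s, if anything falls off the work surface, if the arm or the gripper's body presses on something with over 40 N, if the wrist force passes 120 N, or if a joint passes its speed limit or range.

## Robot

A 6-joint arm with a two-finger parallel gripper is mounted at the origin on the work surface. World frame = base frame: x ahead of the robot, y to its left, z up, the work surface at z = 0. Lengths are in mm, angles in rad, forces in N, time in s.
With the tool pointing down it reaches from about 350 to 875 mm from the base axis. Payload 4.2 kg.
Tool frame: the origin (TCP) lies at the very end of the fingers, on their centre line; the grasp point (between the pads) lies 19 mm behind it; z points along the fingers, y is the line along which they close (so a half turn about z gives the same grasp; the last joint's range is limited). The gripper opens to 85 mm and grips with 20 to 120 N. Pads are 22 mm wide; open, the fingers measure 114 mm over their backs; the gripper's body (76 mm by 85 mm) begins 54 mm behind the grasp point. The pads swing forward as they close: fully open they stand 13 mm farther back than shut.
Start: joints at [-1.073, 0.385, 0.008, 0, -1.194, -0.259], TCP at [147.853, -607.239, 231.312] pointing down, gripper open.
Joint ranges: [-3.14, 3.14], [-1.21, 2.06], [-1.07, 1.41], [-3.16, 2.05], [-2.99, -0.16], [-3.1, 3.1]. Speed limits (rad/s): [2.79, 2.79, 3.14, 3.14, 3.14, 3.14].

## Interface

Orientations are given as a unit quaternion [x, y, z, w].
In Python, from bench import monitor, get_image, camera_info, job_done gives the robot as it stands.
- The arm moves only by the tool send_rows, never from a script. Its argument "series" is a list of rows, each a list of 3 entries, a list of its own where there are three numbers: the shift along the tool's x, y, z in mm, then the turn, a rotation vector about the tool's x, y, z in rad, then the finger opening in mm, from 0 to 85.4. A call has 1 to 8 rows; each row shifts and turns the commanded pose from where the row before left it, along the tool's axes as they then stand; what a row does not reach is not made up. A row lasts 1/10 s, in which the tool goes at most 50 mm and 8.59 degrees, less where a joint would pass 70% of its speed; a pose out of reach is approached as far as the arm can. A call with a gripper value outside its range is refused whole. The fingers move at their own pace and stop on an object; the grip force is fixed at half the most. Time passes only in rows, so rows that do not move let the fingers close. It gives the time, the measured TCP pose, the force, the opening and the grip force at its end, in the units of the state.
- monitor.read_state(): the state, without advancing time (a new reading comes with each control period).
- get_image(name): name is "scene" or "top" or "wrist"; returns the picture (480x640x3 uint8, red, green, blue); there is no depth.
- camera_info(name): a dict with "intrinsics" (3x3 intrinsics, pixels), "R" (3x3) and "t" (3): a world point X has camera coordinates R X + t. Camera axes: x right, y down, z forward; pixel columns grow to the right and rows downward; lengths in mm; the calibration is good to about 2 mm. A picture is of the moment at which its call begins: read the wrist's pose just before it. camera_info takes no time and is no camera call; for the wrist camera it gives the pose at the moment of the call.
- job_done(): hands the job in; it is judged then, once.
The state is a dict: "clock": time; "joints": joint angles; "joint_vel": joint speeds; "joint_efforts": joint torques, N m; "position": TCP position; "ee_rot": TCP orientation; "contact_force": force on the tool from outside, world axes, zero at the start; "wrist_torque": the same for the moment, N m; "gripper_width": finger opening in mm; "grasp_force": force on a finger pad.
Only numpy, scipy, OpenCV 4.12 (cv2) and the standard library are available. Lean on these libraries where they do the work, as an engineer would, in place of code of your own. Each camera call takes 0.05 s, during which the arm holds its last target. There are 200 camera calls.

## Working session

There is one attempt and no reset: what is moved stays moved. The work goes in short steps, Python scripts to look and compute and a tool call to move; the robot and the scene stay as the last step left them, time stands still between calls to the robot, and variables do not carry over. Pictures are saved under pics/ and viewed, at most 10 in all, crops included, and the job is handed in when it is done.

Besides the shell and the picture viewer there is one more tool, called after ">>>" as name(argument=value, ...) on one line, values as JSON. send_rows: Moves the arm, as the interface text tells. Its arguments: {"type":"object","properties":{"series":{"type":"array"}},"required":["series"]}

```bash
mkdir -p pics; ls; python3 - <<'E'
from bench import monitor,get_image,camera_info
import cv2,numpy as np
s=monitor.read_state();print(s['clock'],s['position'],s['ee_rot'],s['gripper_width'])
for n in('top','scene'):
    im=get_image(n);cv2.imwrite(f'pics/{n}0.png',im[:,:,::-1])
    c=camera_info(n);R=np.array(c['R']);print(n,np.round(c['intrinsics'],1).tolist(),np.round(-R.T@np.array(c['t'])),np.round(R,3).tolist())
E
```

```text
pics
0.0 [ 147.70241477 -606.67012583  230.16914228] [-1.19009759e-01  9.92892414e-01  1.13734185e-03 -1.92624041e-04] 85.38828677980982
top [[560.9, 0.0, 314.7], [0.0, 560.9, 231.0], [0.0, 0.0, 1.0]] [ 378. -115. 1223.] [[0.005, -1.0, 0.004], [-0.99, -0.006, -0.139], [0.139, -0.003, -0.99]]
scene [[445.9, 0.0, 324.6], [0.0, 445.9, 243.6], [0.0, 0.0, 1.0]] [1077. -296.  728.] [[0.278, 0.96, 0.015], [0.736, -0.203, -0.645], [-0.617, 0.191, -0.764]]
```

View pics/top0.png

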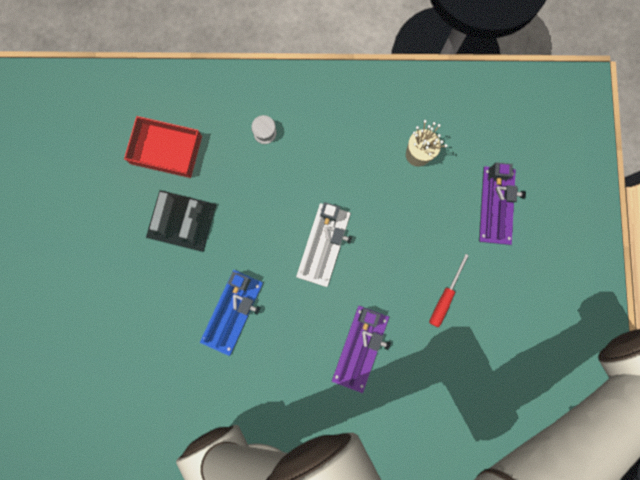

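View pics/scene0.png

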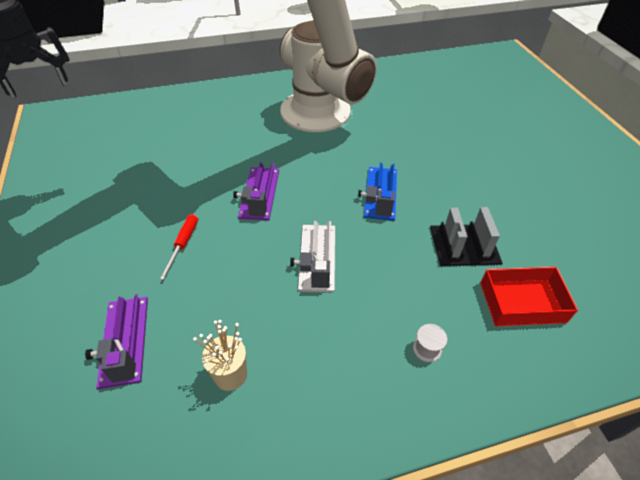

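The top view shows the candidates. Docks: white/aluminium at (325,243), blue at (233,312), purple at (362,348) and (497,203). Slabs in the black rack: left (162,213) and right (190,219). I choose the white dock and the slab with the notch, which looks like the right one, and check both in a close crop.

```bash
cat > h.py <<'E'
import numpy as np,cv2
from bench import monitor,get_image,camera_info
from scipy.spatial.transform import Rotation as Rot
def cam(n):
    c=camera_info(n);return np.array(c['intrinsics']),np.array(c['R']),np.array(c['t'])
def ray(c,uv,z):
    K,R,t=c;uv=np.atleast_2d(uv).astype(float)
    d=(np.c_[uv,np.ones(len(uv))]@np.linalg.inv(K).T)@R;o=-R.T@t
    return o+d*((z-o[2])/d[:,2])[:,None]
def proj(c,X):
    K,R,t=c;p=(np.atleast_2d(X)@R.T+t)@K.T;return p[:,:2]/p[:,2:]
def snap(n):
    c=cam(n);im=get_image(n)[:,:,::-1].copy();return c,im
def big(mask):
    cs,_=cv2.findContours(mask.astype(np.uint8),cv2.RETR_EXTERNAL,cv2.CHAIN_APPROX_NONE);return max(cs,key=cv2.contourArea)
def rect(P):
    (c,wh,a)=cv2.minAreaRect(P[:,:2].astype(np.float32));return np.round(c,1),np.round(wh,1),round(a,2)
E
python3 - <<'E'
from h import *
c,im=snap('top');hsv=cv2.cvtColor(im,cv2.COLOR_BGR2HSV)
a=im[180:260,140:230];b=im[190:300,285:365]
A=cv2.resize(a,None,fx=4.4,fy=4.4,interpolation=cv2.INTER_CUBIC);B=cv2.resize(b,None,fx=4.4,fy=4.4,interpolation=cv2.INTER_CUBIC)
o=np.zeros((484,748,3),np.uint8);o[:A.shape[0],:A.shape[1]]=A;o[:B.shape[0],396:396+B.shape[1]]=B;cv2.imwrite('pics/crop.png',o)
g=(hsv[...,1]<60)
def roi(m,x0,y0,x1,y1):
    k=np.zeros_like(m);k[y0:y1,x0:x1]=m[y0:y1,x0:x1];return k
w=big(roi(g&(hsv[...,2]>120),285,190,365,300)).reshape(-1,2)
print('dock',rect(ray(c,w,6)))
r=big(roi((hsv[...,2]<70)|g,140,180,230,260)).reshape(-1,2)
print('rack',rect(ray(c,r,6)))
for x0,x1 in((145,178),(178,206)):
    s=big(roi(g&(hsv[...,2]>75),x0,180,x1,260)).reshape(-1,2);print(s.min(0),s.max(0),rect(ray(c,s,76)))
E
```

```text
dock (array([ 520.6, -138. ]), array([ 74.8, 178.1]), 72.59)
rack (array([570.5, 175.3]), array([131.6, 108.5]), 76.15)
[148 191] [167 230] (array([579.6, 206.5]), array([21.1, 85.9]), 76.9)
[178 198] [197 238] (array([564.2, 143.9]), array([20.9, 84.8]), 76.31)
```

View pics/crop.png

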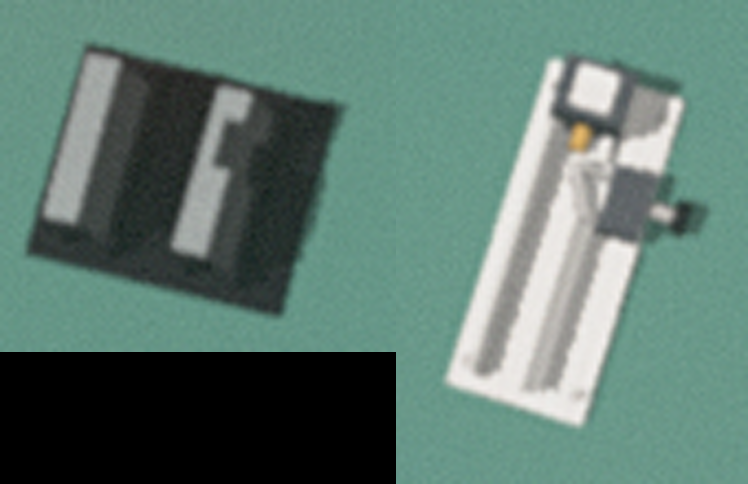

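The crop shows the module with the notch is the right slab, its top at about crop (213,170) and its notch at (225,145) on the -y side, towards its leading +x end. The left slab is plain. The white dock has its end stop at the top (595,90), a brass pin at (578,135) and its knob at (688,215). Sizes fit the description: dock 178x75 against 170x70 and rack 131x108. Now I hover over the module to measure it closely.

>>> send_rows(series=[[[-28,32,0],[0,0,0],85],[[-28,32,0],[0,0,0],85],[[-28,32,0],[0,0,0],85],[[-28,32,0],[0,0,0],85],[[-28,32,0],[0,0,0],85],[[-28,32,0],[0,0,0],85],[[-28,32,0],[0,0,0],85],[[-28,32,0],[0,0,0],85]])

```text
clock: 0.95
position: [305.2, -303.9, 231.3]
ee_rot: [-0.119, 0.993, 0.0, 0.0]
contact_force: [0.0, 0.1, 0.5]
gripper_width: 85.0
grasp_force: 0.0
```

>>> send_rows(series=[[[-28,32,0],[0,0,0],85],[[-28,32,0],[0,0,0],85],[[-28,32,0],[0,0,0],85],[[-28,32,0],[0,0,0],85],[[-28,32,0],[0,0,0],85],[[-28,32,0],[0,0,0],85],[[-28,32,0],[0,0,0],85],[[-28,32,0],[0,0,0],85]])

```text
clock: 1.75
position: [462.3, -2.0, 231.3]
ee_rot: [-0.119, 0.993, 0.0, -0.0]
contact_force: [0.7, -1.1, 0.2]
gripper_width: 85.1
grasp_force: 0.0
```

>>> send_rows(series=[[[-28,32,0],[0,0,0],85],[[-28,32,0],[0,0,0],85],[[-28,32,0],[0,0,0],85],[[-28,32,0],[0,0,0],85],[[0,0,-20],[0,0,0.12],85],[[0,0,-20],[0,0,0.12],85],[[0,0,-20],[0,0,0.12],85],[[0,0,0],[0,0,0.12],85]])

```text
clock: 2.55
position: [541.9, 147.7, 294.2]
ee_rot: [0.122, 0.992, 0.001, 0.002]
contact_force: [0.4, 0.4, -0.5]
gripper_width: 85.2
grasp_force: 0.0
```

```bash
python3 - <<'E'
from h import *
s=monitor.read_state();print(s['clock'],s['position'],s['ee_rot'],s['joints'])
c,im=snap('wrist');cv2.imwrite('pics/w1.png',im)
K,R,t=c;T=Rot.from_quat(s['ee_rot']).as_matrix();print(np.round(K,1).tolist())
print('cam pos in tool',T.T@(-R.T@t-s['position']),np.round(R@T,3).tolist())
print(proj(c,[[564,144,76],[579,206,76],[520,-138,8]]))
E
```

```text
2.55 [541.86608687 147.65559496 294.24466287] [0.12244035 0.99247208 0.00124954 0.00244134] [ 5.55170745e-01  2.35392311e-01 -4.85403679e-02  1.16417886e-03
 -1.28149345e+00 -2.37179385e+00]
[[400.3, 0.0, 316.7], [0.0, 400.3, 234.8], [0.0, 0.0, 1.0]]
cam pos in tool [  69.82797658   -0.34334075 -142.97685134] [[-0.0, 1.0, -0.001], [-0.96, -0.0, -0.28], [-0.28, 0.0, 0.96]]
[[318.14768859 220.21577008]
 [386.69375014 219.60346349]
 [ 61.4430123  227.79616491]]
```

View pics/w1.png

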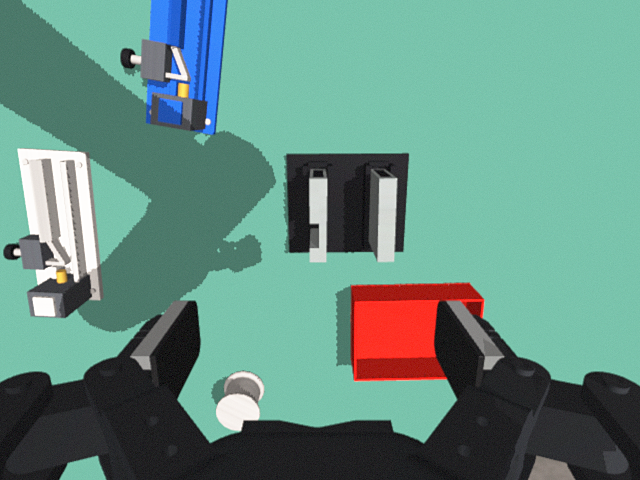

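In this wrist view the grooved module's top face runs from (318,180) to (318,261), with its notch at (313,235). The blank is at (385,215), the white dock at (60,230) and the bin at (415,330). I measure the module and the dock from here.

```bash
python3 - <<'E'
from h import *
im=cv2.imread('pics/w1.png');c=cam('wrist');hsv=cv2.cvtColor(im,cv2.COLOR_BGR2HSV)
print(hsv[215,300:340,2].tolist());print(hsv[165:190,318,2].tolist(),hsv[250:268,318,2].tolist())
def roi(m,x0,y0,x1,y1):
    k=np.zeros_like(m);k[y0:y1,x0:x1]=m[y0:y1,x0:x1];return k
m=roi((hsv[...,1]<50)&(hsv[...,2]>140),295,150,345,275)
q=big(m).reshape(-1,2);P=ray(c,q,76);print(q.min(0),q.max(0),rect(P))
# straight right edge (x = +y face)
R=[(np.max(np.where(m[v])[0]),v) for v in range(185,256)];p=ray(c,R,76)[:,:2];vx,vy,x0,y0=cv2.fitLine(p.astype(np.float32),2,0,.1,.1).ravel();print('edge yaw',np.degrees(np.arctan2(vy,vx)),x0,y0)
L=[(np.min(np.where(m[v])[0]),v) for v in range(185,218)];p=ray(c,L,76)[:,:2];vx,vy,x0,y0=cv2.fitLine(p.astype(np.float32),2,0,.1,.1).ravel();print('edge yaw',np.degrees(np.arctan2(vy,vx)),x0,y0)
w=[m[v].sum() for v in range(170,268)];print(w)
E
```

```text
[32, 34, 26, 36, 33, 26, 32, 27, 32, 118, 210, 222, 220, 220, 214, 215, 216, 218, 215, 219, 213, 214, 216, 213, 218, 222, 191, 92, 40, 40, 39, 44, 45, 50, 45, 47, 50, 47, 48, 46]
[52, 43, 49, 57, 86, 61, 27, 20, 28, 27, 29, 37, 102, 155, 206, 224, 218, 220, 216, 216, 218, 217, 218, 218, 220] [220, 217, 220, 218, 220, 215, 219, 220, 215, 216, 220, 221, 204, 193, 197, 196, 194, 195]
[309 178] [326 261] (array([562.5, 142.8]), array([16.1, 79.4]), 76.1)
edge yaw -14.229437 564.02386 150.63919
edge yaw -12.188759 542.6957 140.34831
[np.int64(0), np.int64(0), np.int64(0), np.int64(0), np.int64(0), np.int64(0), np.int64(0), np.int64(0), np.int64(17), np.int64(18), np.int64(18), np.int64(18), np.int64(18), np.int64(18), np.int64(18), np.int64(18), np.int64(18), np.int64(18), np.int64(18), np.int64(18), np.int64(18), np.int64(18), np.int64(18), np.int64(18), np.int64(18), np.int64(18), np.int64(18), np.int64(18), np.int64(18), np.int64(18), np.int64(18), np.int64(18), np.int64(18), np.int64(18), np.int64(18), np.int64(18), np.int64(17), np.int64(17), np.int64(17), np.int64(17), np.int64(17), np.int64(17), np.int64(17), np.int64(17), np.int64(17), np.int64(17), np.int64(17), np.int64(17), np.int64(17), np.int64(17), np.int64(17), np.int64(17), np.int64(17), np.int64(17), np.int64(8), np.int64(8), np.int64(8), np.int64(8), np.int64(8), np.int64(8), np.int64(8), np.int64(8), np.int64(8), np.int64(8), np.int64(8), np.int64(8), np.int64(8), np.int64(8), np.int64(8), np.int64(8), np.int64(8), np.int64(8), np.int64(8), np.int64(8), np.int64(8), np.int64(8), np.int64(7), np.int64(7), np.int64(16), np.int64(16), np.int64(16), np.int64(16), np.int64(18), np.int64(17), np.int64(17), np.int64(17), np.int64(16), np.int64(16), np.int64(16), np.int64(16), np.int64(16), np.int64(16), np.int64(0), np.int64(0), np.int64(0), np.int64(0), np.int64(0), np.int64(0)]
```

Module: centre (562.5,142.8), 16x80 mm, yaw about -14°, which matches its size. The tool is already aligned. The grip point is (543,148,58), so the TCP should be at z≈39. I narrow the fingers to 40 so they clear the blank, then descend.

>>> send_rows(series=[[[-1,0,0],[0,0,0],40],[[0,0,0],[0,0,0],40],[[0,0,40],[0,0,0],40],[[0,0,40],[0,0,0],40],[[0,0,40],[0,0,0],40],[[0,0,40],[0,0,0],40],[[0,0,20],[0,0,0],40],[[0,0,0],[0,0,0],40]])

```text
clock: 3.4
position: [539.0, 145.4, 107.4]
ee_rot: [0.12, 0.993, -0.003, -0.004]
contact_force: [0.4, -0.5, 0.3]
gripper_width: 40.2
grasp_force: 0.0
```

```bash
python3 - <<'E'
from h import *
s=monitor.read_state();print(s['clock'],s['position'],s['ee_rot'],s['gripper_width'])
c,im=snap('wrist');cv2.imwrite('pics/w2.png',im)
print(proj(c,[[562.5,142.8,76],s['position']]))
E
```

```text
3.4 [539.04774473 145.41934052 107.35893944] [ 0.11999504  0.99276412 -0.00256471 -0.00374468] 40.18450290288987
[[324.00356335 319.57958586]
 [317.48674213 303.74986851]]
```

View pics/w2.png

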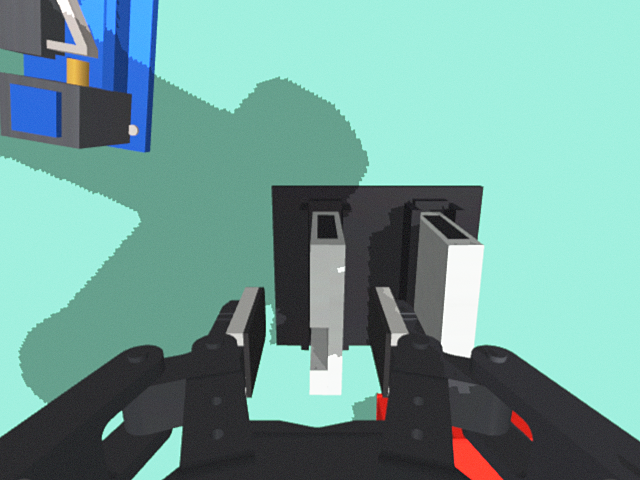

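The fingers straddle the grooved module: fingers at columns about 253 and 383, module at 310-345, notch at (318,345). The blank at (450,290) is clear. The module sits a little right of centre, so I measure it before descending.

```bash
cat > meas.py <<'E'
from h import *
c,im=snap('wrist');s=monitor.read_state();print(s['clock'],s['position'],s['ee_rot'])
g=cv2.cvtColor(im,cv2.COLOR_BGR2GRAY).astype(int)
E_=[]
for v in range(255,310,5):
    r=g[v];d=np.diff(r[290:370]);a=290+np.argmax(d[:40]);b=290+35+np.argmin(d[35:]);E_.append((a+1,b+1,v))
E_=np.array(E_);A=ray(c,E_[:,[0,2]],76);B=ray(c,E_[:,[1,2]],76)
print(E_.tolist());print(np.median(np.linalg.norm(A-B,axis=1)))
T=Rot.from_quat(s['ee_rot']).as_matrix()
M=((A+B)/2-s['position'])@T;print('mid in tool x,y',np.round(M[:,:2],1).tolist())
for Q in(A,B):
    vx,vy,*_=cv2.fitLine(Q[:,:2].astype(np.float32),2,0,.1,.1).ravel();print('yaw',np.degrees(np.arctan2(vy,vx)))
E
python3 meas.py
```

```text
3.5 [541.95756547 146.83102395 111.48857421] [ 1.19712907e-01  9.92808500e-01 -3.14839670e-04  5.45079815e-05]
[[307, 342, 255], [307, 342, 260], [307, 342, 265], [307, 342, 270], [307, 341, 275], [307, 341, 280], [307, 341, 285], [308, 341, 290], [308, 341, 295], [307, 341, 300], [307, 341, 305]]
16.345347523406467
mid in tool x,y [[9.5, 2.4], [7.1, 2.4], [4.6, 2.4], [2.1, 2.4], [-0.5, 2.2], [-3.0, 2.2], [-5.6, 2.2], [-8.2, 2.5], [-10.8, 2.5], [-13.4, 2.3], [-16.1, 2.3]]
yaw -13.663524
yaw -14.131128
```

>>> send_rows(series=[[[0,2,0],[0,0,0],40],[[0,0,20],[0,0,0],40],[[0,0,20],[0,0,0],40],[[0,0,20],[0,0,0],40],[[0,0,12],[0,0,0],40],[[0,0,0],[0,0,0],40],[[0,0,0],[0,0,0],40],[[0,0,0],[0,0,0],20]])

```text
clock: 4.3
position: [543.0, 149.3, 40.7]
ee_rot: [0.12, 0.993, 0.001, 0.001]
contact_force: [-0.1, 0.5, 0.4]
gripper_width: 26.7
grasp_force: 0.0
```

>>> send_rows(series=[[[0,0,0],[0,0,0],10],[[0,0,0],[0,0,0],5],[[0,0,0],[0,0,0],5],[[0,0,0],[0,0,0],5],[[0,0,0],[0,0,0],5]])

```text
clock: 4.8
position: [542.9, 149.2, 40.6]
ee_rot: [0.12, 0.993, 0.001, 0.001]
contact_force: [-1.4, 0.3, 5.6]
gripper_width: 15.1
grasp_force: 59.3
```

>>> send_rows(series=[[[0,0,-10],[0,0,0],5],[[0,0,-15],[0,0,0],5],[[0,0,-20],[0,0,0],5],[[0,0,-20],[0,0,0],5],[[0,0,-20],[0,0,0],5],[[0,0,-20],[0,0,0],5],[[0,0,-15],[0,0,0],5],[[0,0,0],[0,0,0],5]])

```text
clock: 5.6
position: [543.0, 149.2, 161.7]
ee_rot: [0.12, 0.993, 0.001, 0.002]
contact_force: [0.5, 0.5, -1.0]
gripper_width: 15.8
grasp_force: 58.5
```

>>> send_rows(series=[[[0,-12,-8],[0,0,0],5],[[-1,-25,-8],[0,0,0],5],[[-2,-25,-8],[0,0,0],5],[[-2,-25,-8],[0,0,0],5],[[-2,-25,-8],[0,0,0],5],[[-2,-25,-8],[0,0,0],5],[[-2,-25,-8],[0,0,0],5],[[0,-20,-8],[0,0,0.06],5]])

```text
clock: 6.4
position: [507.7, -32.5, 222.6]
ee_rot: [0.151, 0.988, -0.0, -0.001]
contact_force: [-0.6, -0.1, -0.3]
gripper_width: 15.4
grasp_force: 58.5
```

>>> send_rows(series=[[[0,0,0],[0,0,0],5],[[0,0,0],[0,0,0],5],[[0,0,0],[0,0,0],5],[[0,0,0],[0,0,0],5]])

```text
clock: 6.8
position: [509.0, -30.0, 222.6]
ee_rot: [0.149, 0.989, -0.0, -0.001]
contact_force: [0.1, 0.1, -0.8]
gripper_width: 15.3
grasp_force: 58.6
```

```bash
python3 - <<'E'
from h import *
c,im=snap('wrist');cv2.imwrite('pics/w3.png',im);s=monitor.read_state();print(s['clock'],s['position'],s['ee_rot'],s['gripper_width'])
K,R,t=c;np.savez('w3.npz',K=K,R=R,t=t)
c2,im2=snap('top');cv2.imwrite('pics/t3.png',im2)
E
```

```text
6.85 [509.09566752 -30.00483393 222.69796315] [ 1.49445694e-01  9.88769742e-01 -1.48670541e-04 -5.99768272e-04] 15.563338452756637
```

View pics/w3.png

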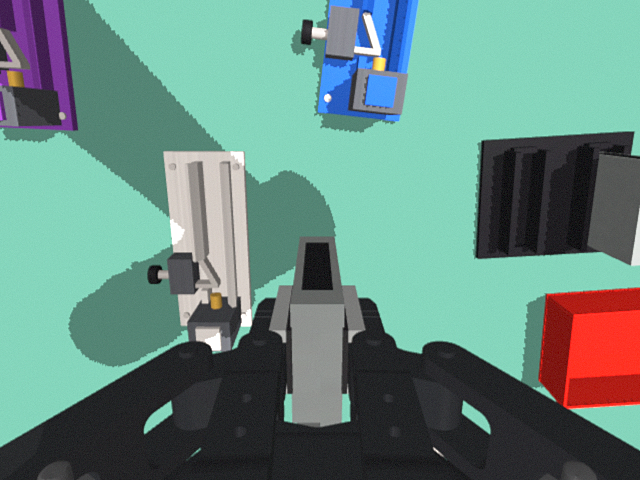

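The view is clear of the held module. The white dock's plate corners are at (164,152), (244,152), (250,325) and (183,327), its brass pin at (215,300), its knob at (154,274) and its stop at (213,325). The module is in the gripper at columns 290-342. I measure the plate edges and pin, and the module in the grip.

```bash
python3 - <<'E'
from h import *
im=cv2.imread('pics/w3.png');d=np.load('w3.npz');c=(d['K'],d['R'],d['t'])
hsv=cv2.cvtColor(im,cv2.COLOR_BGR2HSV);H,S,V=[hsv[...,i].astype(int) for i in range(3)]
gr=S<45
def line(p):return cv2.fitLine(np.float32(p),cv2.DIST_HUBER,0,.1,.1).ravel()
def run(r,lo,hi):  # first/last of grey run
    w=np.where(gr[r,lo:hi])[0]+lo;return w.min(),w.max()
L=[];Rr=[]
for v in list(range(162,215,3)):
    a,b=run(v,150,262);L.append((a-.5,v));Rr.append((b+.5,v))
for v in range(215,300,3):
    w=np.where(gr[v,235:262])[0]+235;Rr.append((w.max()+.5,v))
B=[]
for u in range(172,240,3):
    w=np.where(gr[140:170,u])[0]+140;B.append((u,w.min()-.5))
for z in (6,8):
    l,r,b=[line(ray(c,p,z)[:,:2]) for p in(L,Rr,B)]
    yl,yr=[np.degrees(np.arctan2(q[1],q[0])) for q in(l,r)];yb=np.degrees(np.arctan2(b[1],b[0]))
    th=np.radians(yr+180 if abs(yr)>90 else yr);ex=np.array([np.cos(th),np.sin(th)]);ey=np.array([-ex[1],ex[0]])
    w=(r[2:]-l[2:])@ey
    y0=(r[2:]@ey-27+ l[2:]@ey+43)/2
    x0=b[2:]@ex+88
    print('z',z,'yaw',yl,yr,yb,'width',w,'origin',x0*ex+y0*ey)
o=(H>8)&(H<28)&(S>120);k=np.zeros_like(o);k[280:320,195:235]=o[280:320,195:235]
q=big(k).reshape(-1,2);P=ray(c,q,34)[:,:2];rel=P-(x0*ex+y0*ey);print('pin z34 dock x',(rel@ex).min(),(rel@ex).max(),'y',(rel@ey).min(),(rel@ey).max())
# slot walls profile
print(V[200,160:255].tolist())
for u in (189,203,217,231): 
    pass
pts=ray(c,[(u,200) for u in range(160,255)],33)[:,:2]-(x0*ex+y0*ey);print('y@z33 of u=160..255 step5',np.round(pts@ey,1)[::5].tolist())
# module in grip
g=cv2.cvtColor(im,cv2.COLOR_BGR2GRAY).astype(int);s=monitor.read_state()
for v in(310,340,370,400):print(v,g[v,280:355].tolist())
E
```

```text
z 6 yaw -17.45215 -17.457455 72.80144 width 72.09637 origin [ 524.9699  -131.94238]
z 8 yaw -17.452105 -17.457476 72.80146 width 71.69551 origin [ 524.9753 -131.362 ]
pin z34 dock x 35.9706709789359 51.852543053415246 y -4.407234475236491 5.531871653903875
[135, 134, 131, 129, 131, 133, 130, 136, 205, 218, 215, 215, 211, 220, 215, 216, 213, 208, 212, 214, 220, 215, 213, 211, 211, 214, 212, 213, 203, 207, 185, 157, 150, 148, 152, 150, 154, 158, 155, 154, 123, 103, 107, 109, 113, 178, 209, 215, 214, 211, 211, 212, 211, 213, 209, 211, 214, 212, 212, 212, 216, 204, 184, 176, 177, 182, 186, 183, 186, 183, 142, 111, 178, 217, 217, 219, 217, 217, 219, 215, 215, 215, 219, 219, 219, 156, 113, 128, 133, 133, 132, 132, 136, 132, 134]
y@z33 of u=160..255 step5 [-40.7, -36.5, -32.2, -28.0, -23.8, -19.6, -15.3, -11.1, -6.9, -2.7, 1.5, 5.8, 10.0, 14.2, 18.4, 22.6, 26.9, 31.1, 35.3]
310 [123, 123, 121, 124, 122, 119, 126, 125, 93, 54, 133, 149, 144, 148, 145, 147, 147, 142, 144, 146, 147, 142, 145, 146, 145, 145, 147, 145, 147, 147, 144, 144, 145, 147, 142, 145, 144, 146, 146, 146, 142, 146, 149, 14
[... 544 characters left out ...]
24, 38, 46, 49, 48, 46, 45, 110, 142, 150, 151, 148, 144, 148, 148, 146, 144, 151, 147, 146, 150, 145, 150, 145, 149, 148, 149, 156, 147, 146, 147, 147, 146, 147, 148, 150, 150, 147, 145, 145, 150, 149, 149, 149, 149, 152, 150, 147, 148, 148, 148, 146, 147, 147, 146, 150, 128, 71, 49, 49, 48, 48, 44, 36, 34, 27, 35, 33, 30, 36]
400 [33, 33, 31, 41, 122, 181, 187, 190, 187, 189, 187, 182, 154, 144, 148, 148, 145, 144, 151, 145, 146, 146, 147, 144, 145, 144, 148, 148, 148, 148, 148, 142, 146, 147, 150, 146, 146, 147, 144, 147, 146, 149, 145, 147, 146, 149, 147, 146, 144, 151, 150, 146, 145, 148, 145, 146, 144, 147, 147, 142, 140, 150, 183, 191, 186, 185, 188, 190, 192, 137, 63, 33, 38, 44, 31]
```

Dock origin is (525.0,-131.4) with yaw -17.45°. The pin lies on the centre line (y≈+0.5), and the top-camera estimate agrees to within 1 mm. The module is centred and aligned in the grip, its middle about 21 mm ahead of the TCP. The load pose needs the TCP at (462,-110.8). I move over it first, with the module's underside about 50 mm above the floor.

>>> send_rows(series=[[[3,-11,0],[0,0,0],5],[[4,-18,0],[0,0,0],5],[[4,-18,0],[0,0,0],5],[[4,-18,0],[0,0,0],5],[[4,-18,0],[0,0,0.005],5],[[2.2,-8,0],[0,0,0],5],[[0,0,20],[0,0,0],5],[[0,0,30],[0,0,0],5]])

```text
clock: 7.7
position: [463.0, -112.2, 174.8]
ee_rot: [0.153, 0.988, 0.001, 0.003]
contact_force: [-0.5, 0.3, -1.6]
gripper_width: 15.1
grasp_force: 58.7
```

>>> send_rows(series=[[[0,0,30],[0,0,0],5],[[0,0,30],[0,0,0],5],[[0,0,15],[0,0,0],5],[[0,0,5],[0,0,0],5],[[0,0,0],[0,0,0],5],[[0,0,0],[0,0,0],5],[[0,0,0],[0,0,0],5],[[0,0,0],[0,0,0],5]])

```text
clock: 8.5
position: [462.5, -111.2, 94.2]
ee_rot: [0.152, 0.988, 0.0, 0.001]
contact_force: [0.8, 0.7, -1.8]
gripper_width: 15.4
grasp_force: 58.7
```

```bash
python3 - <<'E'
from h import *
c,im=snap('wrist');cv2.imwrite('pics/w4.png',im);s=monitor.read_state();p=s['position'];print(s['clock'],p,s['ee_rot'],s['contact_force'])
a=np.radians(-17.45);ex=np.array([np.cos(a),np.sin(a)]);ey=np.array([-ex[1],ex[0]])
r=p[:2]-[525,-131.4];print('dock x,y',r@ex,r@ey)
O=np.array([525,-131.4]);f=lambda x,y,z:[*(O+x*ex+y*ey),z]
print(proj(c,[f(-88,-43,8),f(-88,27,8),f(-80,9.25,24),f(-80,-9.25,24),f(-80,9.25,8),f(-80,-9.25,8)]).round(1).tolist())
E
```

```text
8.55 [ 462.39960627 -111.14627867   94.07924487] [1.52467007e-01 9.88308184e-01 2.14071283e-04 8.35827529e-04] [-0.6224034  -0.47389466 -1.43073564]
dock x,y -65.79301367196462 0.5494313413020571
[[242.1, 202.8], [362.2, 202.6], [332.7, 222.9], [299.0, 222.9], [331.6, 216.0], [300.2, 216.0]]
```

View pics/w4.png

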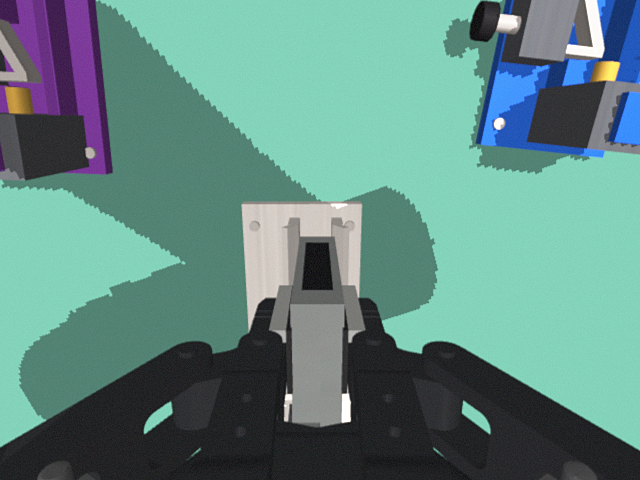

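The view matches the prediction: rear plate corners at (242,203) and (362,203), slot walls at about columns 299 and 332 with the module above them at 299-335. I lower it into the slot.

>>> send_rows(series=[[[0,0,10],[0,0,0],5],[[0,0,10],[0,0,0],5],[[0,0,6],[0,0,0],5],[[0,0,4],[0,0,0],5],[[0,0,4],[0,0,0],5],[[0,0,4],[0,0,0],5],[[0,0,3],[0,0,0],5],[[0,0,2],[0,0,0],5]])

```text
clock: 9.35
position: [462.0, -111.2, 50.1]
ee_rot: [0.153, 0.988, -0.0, -0.0]
contact_force: [-0.1, 0.4, -0.9]
gripper_width: 14.9
grasp_force: 58.7
```

>>> send_rows(series=[[[0,0,2],[0,0,0],5],[[0,0,2],[0,0,0],5],[[0,0,1],[0,0,0],5],[[0,0,1],[0,0,0],5],[[0,0,0],[0,0,0],5],[[0,0,0],[0,0,0],5]])

```text
clock: 9.95
position: [462.0, -111.2, 44.4]
ee_rot: [0.153, 0.988, 0.0, 0.0]
contact_force: [-0.7, 0.4, -0.5]
gripper_width: 15.2
grasp_force: 58.7
```

>>> send_rows(series=[[[0,0,0.5],[0,0,0],5],[[0,0,0.5],[0,0,0],5],[[0,0,0.5],[0,0,0],5],[[0,0,0],[0,0,0],5],[[0,0,0],[0,0,0],5]])

```text
clock: 10.45
position: [462.0, -111.2, 42.8]
ee_rot: [0.153, 0.988, -0.0, -0.0]
contact_force: [0.0, -0.4, -1.3]
gripper_width: 15.0
grasp_force: 58.7
```

>>> send_rows(series=[[[0,0,0.4],[0,0,0],5],[[0,0,0.4],[0,0,0],5],[[0,0,0],[0,0,0],5],[[0,0,0],[0,0,0],5]])

```text
clock: 10.85
position: [461.9, -111.2, 42.6]
ee_rot: [0.152, 0.988, -0.0, 0.0]
contact_force: [-2.2, 1.0, 4.6]
gripper_width: 15.5
grasp_force: 59.8
```

It is seated on the floor (z force rose by 6 N at the expected height). Now I slide it along.

>>> send_rows(series=[[[-0.6,0,0],[0,0,0],5],[[-1.2,0,0],[0,0,0],5],[[-1.2,0,0],[0,0,0],5],[[-1.2,0,0],[0,0,0],5],[[-1.2,0,0],[0,0,0],5],[[-1.2,0,0],[0,0,0],5],[[-1.2,0,0],[0,0,0],5],[[-1.2,0,0],[0,0,0],5]])

```text
clock: 11.65
position: [467.9, -114.0, 42.8]
ee_rot: [0.153, 0.988, -0.0, -0.002]
contact_force: [-9.5, 1.8, 11.9]
gripper_width: 14.9
grasp_force: 60.7
```

>>> send_rows(series=[[[-0.6,0,0],[0,0,0],5],[[-0.6,0,0],[0,0,0],5],[[-0.6,0,0],[0,0,0],5],[[-0.6,0,0],[0,0,0],5],[[-0.6,0,0],[0,0,0],5],[[-0.6,0,0],[0,0,0],5],[[-0.6,0,0],[0,0,0],5],[[-0.6,0,0],[0,0,0],5]])

```text
clock: 12.45
position: [472.5, -115.5, 42.8]
ee_rot: [0.153, 0.988, -0.0, -0.003]
contact_force: [-7.6, 2.0, 13.3]
gripper_width: 15.4
grasp_force: 60.6
```

The downward press is growing by friction, so I ease up slightly while sliding.

>>> send_rows(series=[[[-0.6,0,-0.3],[0,0,0],5],[[-0.6,0,-0.3],[0,0,0],5],[[-0.6,0,-0.2],[0,0,0],5],[[-0.6,0,0],[0,0,0],5],[[-0.6,0,0],[0,0,0],5],[[-0.6,0,0],[0,0,0],5],[[-0.6,0,0],[0,0,0],5],[[-0.6,0,0],[0,0,0],5]])

```text
clock: 13.25
position: [479.2, -116.8, 42.8]
ee_rot: [0.153, 0.988, -0.0, -0.001]
contact_force: [-3.2, 2.5, 3.3]
gripper_width: 15.0
grasp_force: 59.4
```

>>> send_rows(series=[[[-0.6,0,0],[0,0,0],5],[[-0.6,0,0],[0,0,0],5],[[-0.6,0,0],[0,0,0],5],[[-0.6,0,0],[0,0,0],5],[[-0.6,0,0],[0,0,0],5],[[-0.6,0,0],[0,0,0],5],[[-0.6,0,0],[0,0,0],5],[[-0.6,0,0],[0,0,0],5]])

```text
clock: 14.05
position: [480.1, -117.5, 43.0]
ee_rot: [0.153, 0.988, -0.0, -0.004]
contact_force: [-12.2, 9.4, 16.0]
gripper_width: 15.2
grasp_force: 61.1
```

>>> send_rows(series=[[[-0.6,0,-0.2],[0,0,0],5],[[-0.6,0,-0.2],[0,0,0],5],[[-0.6,0,-0.2],[0,0,0],5],[[-0.6,0,0],[0,0,0],5],[[-0.6,0,0],[0,0,0],5],[[-0.6,0,0],[0,0,0],5],[[-0.6,0,0],[0,0,0],5],[[-0.6,0,0],[0,0,0],5]])

```text
clock: 14.85
position: [482.4, -118.8, 43.3]
ee_rot: [0.153, 0.988, -0.0, -0.007]
contact_force: [-14.5, 9.9, 18.0]
gripper_width: 15.5
grasp_force: 61.3
```

>>> send_rows(series=[[[-0.6,0,0],[0,0,0],5],[[-0.6,0,0],[0,0,0],5],[[-0.6,0,0],[0,0,0],5],[[-0.6,0,0],[0,0,0],5],[[-0.6,0,0],[0,0,0],5],[[-0.6,0,0],[0,0,0],5],[[-0.6,0,0],[0,0,0],5],[[-0.6,0,0],[0,0,0],5]])

```text
clock: 15.65
position: [485.6, -120.3, 43.4]
ee_rot: [0.153, 0.988, -0.001, -0.008]
contact_force: [-18.6, 10.7, 20.5]
gripper_width: 15.3
grasp_force: 61.7
```

The tool is pitching nose-down by about 0.016 rad under load, so I counter that while sliding.

>>> send_rows(series=[[[-0.6,0,0],[0,-0.004,0],5],[[-0.6,0,0],[0,-0.004,0],5],[[-0.6,0,0],[0,-0.004,0],5],[[-0.6,0,0],[0,-0.004,0],5],[[-0.6,0,0],[0,0,0],5],[[-0.6,0,0],[0,0,0],5],[[-0.6,0,0],[0,0,0],5],[[-0.6,0,0],[0,0,0],5]])

```text
clock: 16.45
position: [490.2, -121.8, 42.7]
ee_rot: [0.153, 0.988, -0.002, -0.0]
contact_force: [-16.7, 9.8, 15.8]
gripper_width: 15.2
grasp_force: 61.3
```

>>> send_rows(series=[[[-0.6,0,-0.2],[0,-0.002,0],5],[[-0.6,0,-0.2],[0,-0.002,0],5],[[-0.6,0,-0.2],[0,0,0],5],[[-0.6,0,0],[0,0,0],5],[[-0.6,0,0],[0,0,0],5],[[-0.6,0,0],[0,0,0],5],[[-0.6,0,0],[0,0,0],5],[[-0.6,0,0],[0,0,0],5]])

```text
clock: 17.25
position: [501.9, -123.8, 43.7]
ee_rot: [0.152, 0.988, -0.002, 0.009]
contact_force: [1.0, 0.2, -1.4]
gripper_width: 15.3
grasp_force: 58.6
```

>>> send_rows(series=[[[-0.6,0,0],[0,0,0],5],[[-0.6,0,0],[0,0,0],5],[[-0.6,0,0],[0,0,0],5],[[-0.6,0,0],[0,0,0],5],[[-0.6,0,0],[0,0,0],5],[[-0.6,0,0],[0,0,0],5],[[-0.6,0,0],[0,0,0],5],[[-0.6,0,0],[0,0,0],5]])

```text
clock: 18.05
position: [505.1, -125.1, 43.6]
ee_rot: [0.153, 0.988, -0.002, 0.008]
contact_force: [-6.9, 5.5, 2.1]
gripper_width: 15.6
grasp_force: 59.2
```

The module is past the ramp and on the ejector. I level the pitch partly and continue.

>>> send_rows(series=[[[-0.6,0,0.1],[0,0.002,0],5],[[-0.6,0,0.1],[0,0.002,0],5],[[-0.6,0,0.1],[0,0.002,0],5],[[-0.6,0,0],[0,0,0],5],[[-0.6,0,0],[0,0,0],5],[[-0.6,0,0],[0,0,0],5],[[-0.6,0,0],[0,0,0],5],[[-0.6,0,0],[0,0,0],5]])

```text
clock: 18.85
position: [509.0, -126.5, 43.3]
ee_rot: [0.153, 0.988, -0.001, 0.004]
contact_force: [-7.6, 6.1, 2.9]
gripper_width: 15.4
grasp_force: 59.3
```

>>> send_rows(series=[[[-0.6,0,0],[0,0,0],5],[[-0.6,0,0],[0,0,0],5],[[-0.6,0,0],[0,0,0],5],[[-0.6,0,0],[0,0,0],5],[[-0.6,0,0],[0,0,0],5],[[-0.6,0,0],[0,0,0],5],[[-0.6,0,0],[0,0,0],5],[[-0.6,0,0],[0,0,0],5]])

```text
clock: 19.65
position: [513.4, -127.9, 43.3]
ee_rot: [0.153, 0.988, -0.001, 0.004]
contact_force: [-7.8, 5.0, 3.0]
gripper_width: 15.3
grasp_force: 59.4
```

>>> send_rows(series=[[[-0.5,0,0],[0,0,0],5],[[-0.5,0,0],[0,0,0],5],[[-0.5,0,0],[0,0,0],5],[[-0.5,0,0],[0,0,0],5],[[0,0,0],[0,0,0],5]])

```text
clock: 20.15
position: [513.4, -128.4, 42.9]
ee_rot: [0.153, 0.988, -0.001, 0.002]
contact_force: [-10.8, 7.2, 4.6]
gripper_width: 15.5
grasp_force: 59.7
```

>>> send_rows(series=[[[-0.5,0,0],[0,0,0],5],[[-0.5,0,0],[0,0,0],5],[[-0.5,0,0],[0,0,0],5],[[-0.5,0,0],[0,0,0],5],[[0,0,0],[0,0,0],5]])

```text
clock: 20.65
position: [513.3, -128.6, 42.7]
ee_rot: [0.153, 0.988, -0.001, -0.0]
contact_force: [-14.7, 9.1, 8.2]
gripper_width: 15.3
grasp_force: 60.2
```

It is on the stop: position is constant while force rises. I add a little more press, then hold.

>>> send_rows(series=[[[-0.5,0,0],[0,0,0],5],[[-0.5,0,0],[0,0,0],5],[[0,0,0],[0,0,0],5],[[0,0,0],[0,0,0],5],[[0,0,0],[0,0,0],5],[[0,0,0],[0,0,0],5],[[0,0,0],[0,0,0],5],[[0,0,0],[0,0,0],5]])

```text
clock: 21.45
position: [513.2, -128.7, 42.7]
ee_rot: [0.153, 0.988, -0.001, -0.001]
contact_force: [-17.7, 11.7, 9.5]
gripper_width: 15.3
grasp_force: 60.5
```

```bash
cat > knob.py <<'E'
from h import *
import sys
a=np.radians(-17.45);ex=np.array([np.cos(a),np.sin(a)]);ey=np.array([-ex[1],ex[0]]);O=np.array([525,-131.4])
for n in('top','scene'):
    c,im=snap(n);cv2.imwrite(f'pics/{n}_{sys.argv[1]}.png',im)
    f=lambda x,y,z:[*(O+x*ex+y*ey),z]
    p=proj(c,[f(21,-62,18),f(21,-70,18),f(0,0,30)]);
    u,v=p[:2].mean(0).astype(int);k=np.zeros(im.shape[:2],bool);hsv=cv2.cvtColor(im,cv2.COLOR_BGR2HSV)
    k[v-12:v+12,u-14:u+14]=(hsv[...,2]<60)[v-12:v+12,u-14:u+14]
    q=np.argwhere(k)[:,::-1];P=ray(c,q,18)[:,:2]-O
    print(n,p.round(1).tolist(),'knob cen px',q.mean(0),'dock x',(P@ex).mean(),'y min/mean',np.percentile(P@ey,3),(P@ey).mean(),len(q))
s=monitor.read_state();print(s['clock'],s['position'],s['contact_force'])
E
python3 knob.py a
```

```text
top [[350.8, 240.4], [354.3, 241.5], [320.6, 240.2]] knob cen px [347.08928571 244.21428571] dock x 10.605465087453423 y min/mean -64.97547200928881 -56.89234697155195 56
scene [[290.4, 259.9], [286.4, 259.8], [321.4, 248.9]] knob cen px [291.14705882 262.41176471] dock x 27.413213109013338 y min/mean -66.74609653087558 -59.99361566709814 34
21.55 [ 513.24676638 -128.62454365   42.75262124] [-17.19756207  11.69847013   9.49185539]
```

>>> send_rows(series=[[[0,0,0],[0,0,0],5],[[0,0,0],[0,0,0],5],[[0,0,0],[0,0,0],5],[[0,0,0],[0,0,0],5],[[0,0,0],[0,0,0],5],[[0,0,0],[0,0,0],5],[[0,0,0],[0,0,0],5],[[0,0,0],[0,0,0],5]])

```text
clock: 22.35
position: [513.2, -128.7, 42.7]
ee_rot: [0.153, 0.988, -0.001, -0.001]
contact_force: [-16.3, 12.1, 10.5]
gripper_width: 15.0
grasp_force: 60.5
```

>>> send_rows(series=[[[0,0,0],[0,0,0],5],[[0,0,0],[0,0,0],5],[[0,0,0],[0,0,0],5],[[0,0,0],[0,0,0],5],[[0,0,0],[0,0,0],5],[[0,0,0],[0,0,0],5],[[0,0,0],[0,0,0],5],[[0,0,0],[0,0,0],5]])

```text
clock: 23.15
position: [513.2, -128.7, 42.7]
ee_rot: [0.153, 0.988, -0.001, -0.001]
contact_force: [-15.9, 10.7, 10.6]
gripper_width: 15.3
grasp_force: 60.5
```

>>> send_rows(series=[[[0,0,0],[0,0,0],5],[[0,0,0],[0,0,0],5],[[0,0,0],[0,0,0],5],[[0,0,0],[0,0,0],5],[[0,0,0],[0,0,0],5],[[0,0,0],[0,0,0],5],[[0,0,0],[0,0,0],5],[[0,0,0],[0,0,0],5]])

```text
clock: 23.95
position: [513.2, -128.6, 42.7]
ee_rot: [0.153, 0.988, -0.001, -0.001]
contact_force: [-15.7, 10.9, 9.3]
gripper_width: 15.4
grasp_force: 60.5
```

>>> send_rows(series=[[[0,0,0],[0,0,0],5],[[0,0,0],[0,0,0],5],[[0,0,0],[0,0,0],5],[[0,0,0],[0,0,0],5],[[0,0,0],[0,0,0],5],[[0,0,0],[0,0,0],5],[[0,0,0],[0,0,0],5],[[0,0,0],[0,0,0],5]])

```text
clock: 24.75
position: [513.2, -128.6, 42.7]
ee_rot: [0.153, 0.988, -0.001, -0.001]
contact_force: [-17.2, 10.8, 10.9]
gripper_width: 15.5
grasp_force: 60.5
```

```bash
python3 knob.py b; python3 - <<'E'
import cv2,numpy as np
r=[]
for k in 'ab':
    im=cv2.imread(f'pics/scene_{k}.png')[210:300,265:355];r.append(cv2.resize(im,None,fx=4.4,fy=5,interpolation=cv2.INTER_CUBIC))
cv2.imwrite('pics/cmp.png',np.hstack(r))
E
```

```text
top [[350.8, 240.4], [354.3, 241.5], [320.6, 240.2]] knob cen px [346.24561404 244.01754386] dock x 10.457401351776381 y min/mean -63.84462037666897 -55.02512141890275 57
scene [[290.4, 259.9], [286.4, 259.8], [321.4, 248.9]] knob cen px [292.77142857 262.28571429] dock x 26.980788410656906 y min/mean -62.89418947675081 -56.75056164465422 35
24.85 [ 513.24010077 -128.64383636   42.7439729 ] [-17.04133887  11.26338902  10.41740617]
```

View pics/cmp.png

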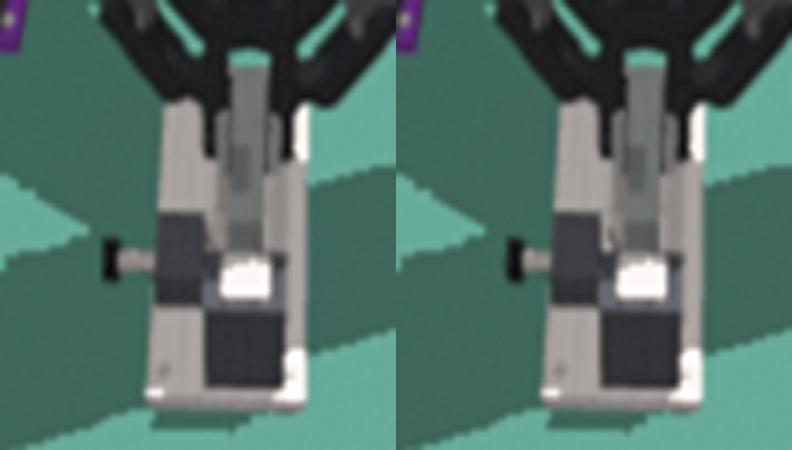

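Both crops show the module against the stop and the knob at left: it was at 105-120 px from the crop's edge and has since moved in towards the housing, at 505-525 in the right crop (housing at 552). So the bolt is entering the groove. I hold longer and compare with the initial, fully out picture.

>>> send_rows(series=[[[0,0,0],[0,0,0],5],[[0,0,0],[0,0,0],5],[[0,0,0],[0,0,0],5],[[0,0,0],[0,0,0],5],[[0,0,0],[0,0,0],5],[[0,0,0],[0,0,0],5],[[0,0,0],[0,0,0],5],[[0,0,0],[0,0,0],5]])

```text
clock: 25.65
position: [513.3, -128.6, 42.7]
ee_rot: [0.153, 0.988, -0.001, -0.001]
contact_force: [-16.2, 12.4, 10.0]
gripper_width: 15.3
grasp_force: 60.5
```

>>> send_rows(series=[[[0,0,0],[0,0,0],5],[[0,0,0],[0,0,0],5],[[0,0,0],[0,0,0],5],[[0,0,0],[0,0,0],5],[[0,0,0],[0,0,0],5],[[0,0,0],[0,0,0],5],[[0,0,0],[0,0,0],5],[[0,0,0],[0,0,0],5]])

```text
clock: 26.45
position: [513.2, -128.6, 42.7]
ee_rot: [0.153, 0.988, -0.001, -0.001]
contact_force: [-17.1, 12.0, 10.7]
gripper_width: 15.1
grasp_force: 60.5
```

>>> send_rows(series=[[[0,0,0],[0,0,0],5],[[0,0,0],[0,0,0],5],[[0,0,0],[0,0,0],5],[[0,0,0],[0,0,0],5],[[0,0,0],[0,0,0],5],[[0,0,0],[0,0,0],5],[[0,0,0],[0,0,0],5],[[0,0,0],[0,0,0],5]])

```text
clock: 27.25
position: [513.2, -128.6, 42.7]
ee_rot: [0.153, 0.988, -0.001, -0.001]
contact_force: [-16.7, 11.3, 10.9]
gripper_width: 15.2
grasp_force: 60.5
```

```bash
python3 knob.py c; python3 - <<'E'
from h import *
# knob and housing left-edge profile along the bolt row, initial vs later
for n in('0','_a','_b','_c'):
    im=cv2.imread(f'pics/scene{n}.png');v=cv2.cvtColor(im,cv2.COLOR_BGR2GRAY).astype(int)
    print(n,v[258:264,284:306].mean(0).astype(int).tolist())
E
```

```text
top [[350.8, 240.4], [354.3, 241.5], [320.6, 240.2]] knob cen px [346.61818182 243.8       ] dock x 11.154642356648408 y min/mean -65.05202869718674 -55.65108031241826 55
scene [[290.4, 259.9], [286.4, 259.8], [321.4, 248.9]] knob cen px [292.84848485 262.48484848] dock x 27.482050473471986 y min/mean -62.71962553409585 -56.5612851558859 33
27.35 [ 513.23532037 -128.6267046    42.74818113] [-17.00617685  11.74293037  10.01656551]
0 [141, 141, 142, 142, 145, 137, 83, 36, 27, 62, 126, 167, 170, 168, 163, 135, 107, 99, 99, 100, 101, 100]
_a [89, 90, 91, 85, 51, 24, 19, 50, 99, 118, 121, 124, 119, 116, 117, 112, 82, 64, 62, 63, 64, 64]
_b [89, 89, 89, 90, 90, 79, 46, 23, 19, 53, 107, 125, 119, 116, 117, 112, 83, 64, 62, 63, 64, 63]
_c [90, 89, 89, 90, 90, 79, 46, 23, 19, 54, 106, 125, 119, 116, 117, 112, 84, 64, 62, 63, 64, 63]
```

The knob profile now equals the initial, fully out one, and it is steady. I relax the press, open and retreat upward.

>>> send_rows(series=[[[0.8,0,-0.2],[0,0,0],5],[[0.8,0,-0.2],[0,0,0],5],[[0.8,0,0],[0,0,0],5],[[0,0,0],[0,0,0],5],[[0,0,0],[0,0,0],18],[[0,0,0],[0,0,0],24],[[0,0,0],[0,0,0],34],[[0,0,0],[0,0,0],40]])

```text
clock: 28.15
position: [519.8, -129.3, 44.9]
ee_rot: [0.153, 0.988, -0.001, 0.008]
contact_force: [0.5, -0.3, -0.1]
gripper_width: 39.9
grasp_force: 0.0
```

>>> send_rows(series=[[[0,0,0],[0,0,0],40],[[0,0,0],[0,0,0],40],[[0,0,-10],[0,0,0],40],[[0,0,-20],[0,0,0],40],[[0,0,-30],[0,0,0],40],[[0,0,-30],[0,0,0],40],[[0,0,-30],[0,0,0],40],[[0,0,-30],[0,0,0],40]])

```text
clock: 28.95
position: [516.6, -128.6, 196.7]
ee_rot: [0.152, 0.988, -0.001, 0.007]
contact_force: [0.4, 1.0, 0.2]
gripper_width: 39.9
grasp_force: 0.0
```

>>> send_rows(series=[[[25,0,-15],[0,0,0],40],[[25,0,0],[0,0,0],40],[[25,0,0],[0,0,0],40],[[0,0,0],[0,0,0],40],[[0,0,0],[0,0,0],40],[[0,0,0],[0,0,0],40],[[0,0,0],[0,0,0],40]])

```text
clock: 29.65
position: [445.8, -106.0, 208.5]
ee_rot: [0.153, 0.988, -0.001, 0.007]
contact_force: [-0.1, 0.5, 0.2]
gripper_width: 40.2
grasp_force: 0.0
```

```bash
python3 knob.py d; python3 - <<'E'
from h import *
im=cv2.imread('pics/scene_d.png');v=cv2.cvtColor(im,cv2.COLOR_BGR2GRAY).astype(int);print(v[258:264,284:306].mean(0).astype(int).tolist())
c,w=snap('wrist')
o=np.hstack([cv2.resize(im[205:305,260:360],(400,400),interpolation=cv2.INTER_CUBIC),cv2.resize(w,None,fx=.625,fy=.625)[:300].copy() if 0 else cv2.resize(w,(400,400))]);cv2.imwrite('pics/fin.png',o)
E
```

```text
top [[350.8, 240.4], [354.3, 241.5], [320.6, 240.2]] knob cen px [349.46666667 239.33333333] dock x 22.326940598528132 y min/mean -60.87785499232512 -58.62833435755915 15
scene [[290.4, 259.9], [286.4, 259.8], [321.4, 248.9]] knob cen px [292.75862069 262.51724138] dock x 27.567254660366213 y min/mean -62.43163504704037 -56.735621318962885 29
29.75 [ 445.58656915 -105.98069994  208.25427219] [-0.39132509  0.27651233 -0.56789481]
[89, 89, 89, 89, 90, 85, 52, 28, 25, 67, 133, 159, 156, 153, 150, 133, 111, 103, 103, 104, 105, 105]
```

View pics/fin.png

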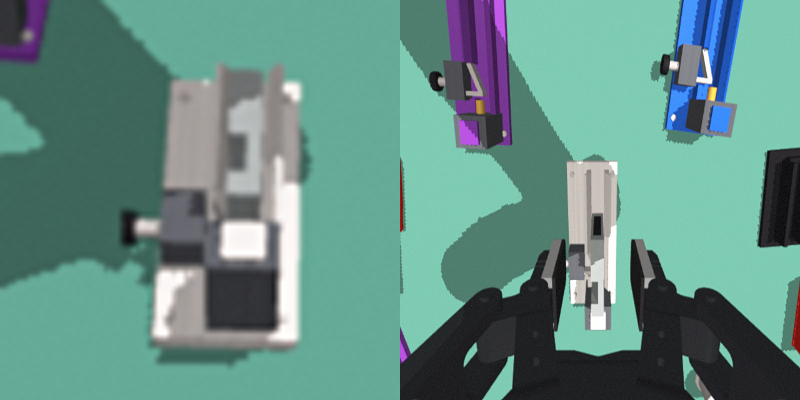

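The left half shows the module upright in the white dock against the stop at (242,150), with the knob at (128,228) fully in, as at the start. The right half shows the robot clear of it. I hand the job in.

```bash
python3 -c "
from bench import job_done;print(job_done())"
```

```text
the job is handed in; nothing more can be done
None
```

The grooved module stands locked in the aluminium dock with the bolt fully out in its groove and the robot clear; the plain blank stays in the rack, and the job was handed in at about 30 s of the 72 s limit.

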